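# Dial open the sample case's padlock and hold it up

## Robot

A 7-joint arm with a two-finger parallel gripper is mounted at the origin on the work surface. World frame = base frame: x ahead of the robot, y to its left, z up, the work surface at z = 0. Lengths are in m, angles in rad, forces in N, time in s.
With the tool pointing down it reaches from about 0.425 to 0.875 m from the base axis. Payload 4.7 kg.
Tool frame: the origin (TCP) lies at the very end of the fingers, on their centre line; the grasp point (between the pads) lies 19 mm behind it; z points along the fingers, y is the direction in which the jaws open and shut (so a half turn about z gives the same grasp; the last joint's range is limited). The gripper opens to 87 mm and grips with 3 to 60 N. Pads are 19 mm wide; open, the fingers measure 117 mm over their backs; the gripper's body (75 mm by 190 mm) begins 51 mm behind the grasp point.
Start: joints at [-1.154, 0.321, -0.07, 1.45, 0.023, 1.371, -0.057], TCP at [0.255, 0.598, 0.223] pointing down, gripper open.
Joint ranges: [-2.86, 2.86], [-0.3, 2.09], [-1.38, 1.24], [0.06, 2.45], [-1.56, 4.7], [0.09, 2.05], [-2.69, 2.69]. Speed limits (rad/s): [2.57, 2.57, 3.14, 3.14, 3.14, 3.14, 3.14].

## Interface

Orientations are given as a rotation vector (axis times angle).
In Python, from bench import * gives the robot as it stands.
- The arm moves only by the shell command python3 -m jog 'ROWS' [OPENING] [FORCE]. ROWS is JSON, a list of rows, each a list of 4 numbers: the shift along the world's x, y, z in mm, then the turn about the world's z in rad. In form: [[x, y, z, twist], ...]. A call has exactly 8 rows; each row is the pose to reach, as a shift and turn from the pose commanded when the call began; what a row does not reach only later rows make up. A row lasts 1/8 s, in which the tool goes at most 62.5 mm and 10.7 degrees, less where a joint would pass 70% of its speed; a pose out of reach is approached as far as the arm can. A call with a gripper value outside its range is refused whole. OPENING is the opening, from -1 (shut) to 1 (fully open), set as the call begins (- or left out, the last holds). The fingers move at their own pace and stop on an object; FORCE is the grip in N (left out, the last holds). Time passes only in rows, so rows that repeat a pose let the fingers close, or fill a call up. It gives the time, the measured TCP pose, the force and the opening at its end, in the units of the state.
- get_state(): the state, without advancing time (a new reading comes with each control period).
- get_image(name): name is "side" or "top" or "wrist"; returns a dict with "image" (400x640x3 uint8, red, green, blue), "fx", "fy", "cx", "cy" (pixels), "position" and "rotation" of the camera in the world; the wrist camera has in their place "tool_from_camera" (4x4, takes a point from camera to tool coordinates, whose origin is the TCP and whose axes are the flange's). Camera axes: x right, y down, z forward; pixel columns grow to the right and rows downward; lengths in m; the calibration is good to about 2 mm. The wrist camera is an equidistant fisheye: a pixel r from the principal point sees the ray r / f radians off the axis. A picture is of the moment at which its call begins: read the wrist's pose just before it. There is no depth.
- close_job(): hands the job in, once; it reports no verdict.
The state is a dict: "time": time; "joint_positions": joint angles; "qd": joint speeds; "joint_torque": joint torques, N m; "position": TCP position; "tool_rot": TCP orientation; "ft_force": force on the tool from outside, world axes, zero at the start; "torque": the same for the moment, N m; "grip_width": opening from 0.0 (shut) to 1.0 (fully open).
Only numpy, scipy, OpenCV 4.12 (cv2) and the standard library are available. Lean on these libraries where they do the work, as an engineer would, in place of code of your own. Each camera call takes 0.05 s, during which the arm holds its last target. There are 200 camera calls.

## Task

The wooden glass-sample case is locked with a combination padlock that lies dial up in a cradle on the lid. Turn the dial clockwise, click by click, until its pointer rests in the notch where it points straight at the shackle, then pull the shackle out as far as it goes, and lift the open lock off the hooked keeper. Finish while still holding the open lock up, still and level with its dial upward, about 15 cm above the lid (at least 10 cm), and do not disturb the spool, brush and jar.

Things in the scene. Friction and masses are not known exactly. Their poses are not given: they have to be found in the camera images.
- lock_center (a point): centre of the loose padlock's brass body, 64 long (x) x 52 wide (y) x 30 high (z) mm, 0.34 to 0.55 kg in all. Its x axis points at the shackle, z is up. At the start its underside is 12 mm above the lid. To hold the lock, grip the body across y at the middle of its long sides (see hasp for the room there).
- dial_grip (a point): middle of the dial's upright black bar grip, on the dial's axis over the body's centre. Bar 12 mm thick, 25 mm high (12.5 above and below this point), 32 mm long with 26 mm of flat sides; tail cut square, the other end a pointed nose with a white line on top. x axis along the nose, z up. It stands on a disc 40 mm across whose top is 12.5 mm below this point.
- dial (a joint): angle of the dial in rad, counterclockwise positive from above. 0: the nose points straight at the shackle, the opening notch (good within 0.14). Notches click every 0.524 rad; the dial pulls itself into the nearest and takes under 0.1 Nm to turn past. Starts 2 to 5 notches counterclockwise of 0; turning clockwise lowers it. Stops at -0.8 and 3.0.
- shackle_grip (a point): point midway between the two shackle legs at mid-height, 19 mm out from the body's face while shut; moves with the shackle. The shackle is a flat-lying U of 9 mm round steel bar, 40 mm wide over its legs (along y), reaching 31 mm out of the body when shut, its axis 27 mm above the lid. Grip it across the outside of both legs. x axis: the way it pulls out.
- shackle (a joint): how far the shackle is drawn out along the lock's x axis: 0 shut to 0.026 m fully out. Blocked within 2 mm unless the dial is in the opening notch. Slides with about 3 N of friction and stays where it is left. From 0.022 on, its bow clears the keeper's bill and the lock can be lifted straight up.
- hasp: fixed dark steel plate (2 mm) on the lid; origin on the lid under the lock, x towards the shackle. A 40 mm wide rib carries the lock between four 22 mm high corner lugs (over 25 mm from the middle along x, to 32 mm along y); between them the lock's sides are free down to the plate. Keeper: post 44 mm out in x, inside the U; bill 8 mm wide to x = 74, 35 to 41 mm above the lid, over the bow.
- case: the fixed plywood case, 240 x 300 x 70 mm high, origin under its centre on the bench; the lid's top is 70 mm above the bench
- spool: loose bystander: aluminium wire spool, 48 mm across, 36 mm high, standing on the lid; origin under its centre
- brush: loose bystander: bench brush 200 mm long, lying on the bench beside the case; origin under its middle
- jar: loose bystander: glass jar 56 mm across, 70 mm high, on the bench beside the case; origin under its centre

How it is judged:
On the way, in this order (a step that is already met when the one before it is completed fails the run):
1. the dial rests in the opening notch, the shackle still shut (value of joint dial between -0.14 and 0.14 rad and value of joint shackle below 0.004 m), for 0.2 s.
2. the shackle is pulled out (value of joint shackle above 0.022 m), for 0.2 s.
At the end, for the whole second after the job is handed in: the shackle is out by 22 mm or more and the fingers still hold the lock, its centre at least 95 mm above the lid (165 mm above the bench), dial up within 0.4 rad, touching neither case nor hasp, at rest (under 30 mm/s) (value of joint shackle above 0.022 m and height (world z) of lock_center above 0.165 m and angle between lock_center's own z axis and vertical below 0.4 rad and contact force between lock and the fingers above 1 N and contact force between lock and case below 0.05 N and contact force between lock and hasp below 0.05 N and linear speed of lock below 0.03 m/s); the arm keeps its last pose, push and grip.
It fails at once if the spool is disturbed (moved over 25 mm) (distance of spool from where it was at the start of the episode above 0.025 m).
It fails at once if the brush is disturbed (moved over 25 mm) (distance of brush from where it was at the start of the episode above 0.025 m).
It fails at once if the jar is disturbed (moved over 25 mm) (distance of jar from where it was at the start of the episode above 0.025 m).
It also fails if it takes over 64 s, if anything falls off the work surface, if the arm or the gripper's body presses on something with over 40 N, if the wrist force passes 120 N, or if a joint passes its speed limit or range.

## Working session

There is one attempt and no reset: what is moved stays moved. The work goes in short steps, Python scripts to look and compute and a shell command to move; the robot and the scene stay as the last step left them, time stands still between calls to the robot, and variables do not carry over. Pictures are saved under pics/ and viewed, about 8 in all and at most 12, crops included, and the job is handed in when it is done.

```bash
mkdir -p pics
cat > h.py <<'E'
from bench import *
import numpy as np, cv2
from scipy.spatial.transform import Rotation as R
def snap(n,f):
    s=get_state(); d=get_image(n); cv2.imwrite('pics/'+f,cv2.cvtColor(d['image'],cv2.COLOR_RGB2BGR))
    if n=='wrist':
        T=np.eye(4);T[:3,:3]=R.from_rotvec(s['tool_rot']).as_matrix();T[:3,3]=s['position']
        d['T']=T@np.array(d['tool_from_camera'])
    else:
        T=np.eye(4);r=np.array(d['rotation']);T[:3,:3]=r if r.shape==(3,3) else R.from_rotvec(r).as_matrix();T[:3,3]=d['position'];d['T']=T
    d['fish']=n=='wrist'
    return d
def ray(d,u,v):
    x=(u-d['cx'])/d['fx'];y=(v-d['cy'])/d['fy']
    if d['fish']:
        t=np.hypot(x,y);k=np.sin(t)/max(t,1e-9);r=np.array([x*k,y*k,np.cos(t)])
    else: r=np.array([x,y,1.])
    return d['T'][:3,3],d['T'][:3,:3]@r
def onz(d,u,v,z):
    o,r=ray(d,u,v);return o+r*(z-o[2])/r[2]
E
python3 - <<'E'
from h import *
import pickle
D={}
for n in('top','side'):
    D[n]=snap(n,n+'0.png');print(n,D[n]['T'].round(3).tolist(),D[n]['fx'])
pickle.dump(D,open('d0.pkl','wb'))
s=get_state();print({k:np.round(v,3).tolist() for k,v in s.items()})
E
```

```text
top [[0.029, -0.993, 0.118, 0.482], [-0.999, -0.026, 0.028, 0.039], [-0.025, -0.118, -0.993, 1.027], [0.0, 0.0, 0.0, 1.0]] 394.24575612518305
side [[0.974, -0.174, 0.147, 0.441], [-0.228, -0.751, 0.619, -0.596], [0.003, -0.637, -0.771, 0.901], [0.0, 0.0, 0.0, 1.0]] 482.5728534021265
{'time': 0.1, 'joint_positions': [-1.154, 0.322, -0.07, 1.452, 0.023, 1.371, -0.057], 'qd': [0.001, -0.002, -0.001, -0.001, 0.001, 0.002, 0.001], 'joint_torque': [-0.0, -49.257, -0.406, -31.34, -0.064, 0.04, 0.0], 'position': [0.255, 0.598, 0.222], 'tool_rot': [-0.628, -3.078, 0.003], 'ft_force': [-0.553, -0.217, -0.027], 'torque': [-0.026, -0.032, 0.018], 'grip_width': 0.998}
```

View pics/top0.png

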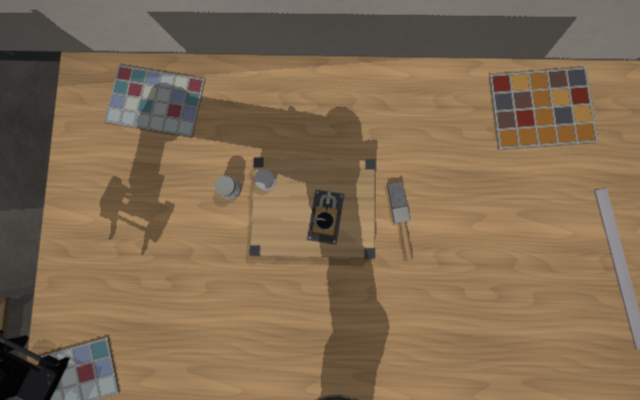

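View pics/side0.png

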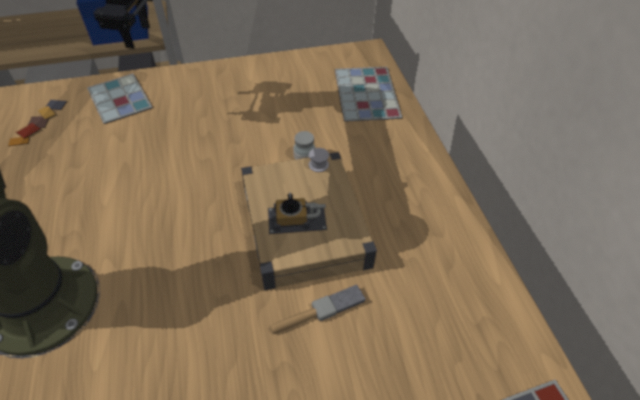

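The top view shows the lock near (325,219) with its shackle up at (329,199), spool at (263,180), jar at (228,187) and brush at (400,215). The side view agrees. Next I'll work out positions and enlarge the lock.

Run:
```python
from h import *
import pickle
D=pickle.load(open('d0.pkl','rb'));t=D['top']
for n,u,v,z in[('dial',325,219,.14),('shack',329,199,.097),('spool',263,180,.106),('jar',228,187,.07),('brush',400,215,.02)]+[('plate%d'%i,a,b,.072) for i,(a,b) in enumerate([(317,190),(344,194),(335,243),(308,239)])]:
    print(n,onz(t,u,v,z).round(3))
im=cv2.imread('pics/top0.png')[180:255,290:360];cv2.imwrite('pics/c.png',cv2.resize(im,None,fx=8,fy=8,interpolation=cv2.INTER_CUBIC))
```

```text
dial [0.54  0.047 0.14 ]
shack [0.591 0.039 0.097]
spool [0.631 0.197 0.106]
jar [0.617 0.289 0.07 ]
brush [ 0.564 -0.142  0.02 ]
plate0 [0.615 0.069 0.072]
plate1 [0.607 0.003 0.072]
plate2 [0.488 0.022 0.072]
plate3 [0.495 0.087 0.072]
```

View pics/c.png

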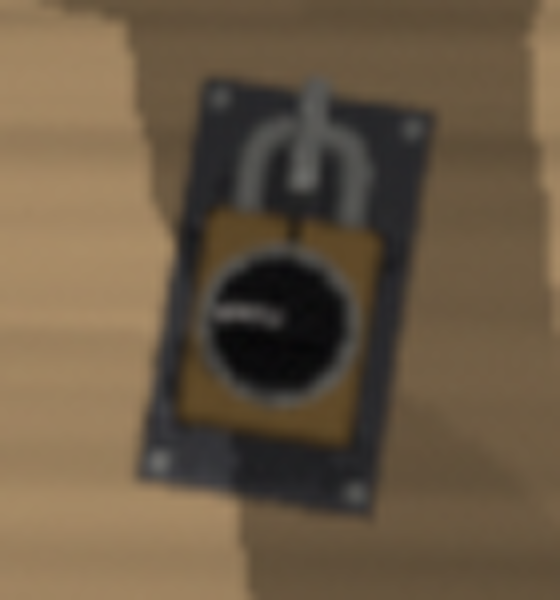

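Lock yaw is about -0.15 rad and its centre about (0.538, 0.047). The nose points along the lock's +y, so the dial is at about 1.57, i.e. 3 notches. I'll approach with the jaws along the lock's x.

```bash
python3 -m jog '[[10,-20,10,-0.05],[35,-70,30,-0.18],[70,-135,40,-0.35],[105,-205,40,-0.52],[140,-275,40,-0.7],[175,-340,40,-0.86],[205,-400,40,-1.0],[230,-450,40,-1.1]]' 1 20
python3 -m jog '[[25,-48,0,-0.1],[40,-80,0,-0.17],[50,-95,0,-0.21],[53,-101,0,-0.22],[53,-101,0,-0.22],[53,-101,0,-0.22],[53,-101,0,-0.22],[53,-101,0,-0.22]]'
python3 - <<'E'
from h import *
import pickle
d=snap('wrist','w1.png');pickle.dump(d,open('w1.pkl','wb'));print(d['T'].round(3),d['fx'])
E
```

```text
time: 1.1
position: [0.4616, 0.1915, 0.2633]
tool_rot: [-2.152, -2.288, -0.002]
ft_force: [-0.1, 0.4, 1.0]
grip_width: 0.998
time: 2.1
position: [0.5139, 0.0946, 0.2626]
tool_rot: [-2.383, -2.048, -0.0]
ft_force: [-0.6, 0.2, 0.0]
grip_width: 1.004
[[ 0.989 -0.144 -0.042  0.525]
 [-0.15  -0.949 -0.278  0.17 ]
 [ 0.     0.281 -0.96   0.424]
 [ 0.     0.     0.     1.   ]] 309.70691628693146
```

View pics/w1.png

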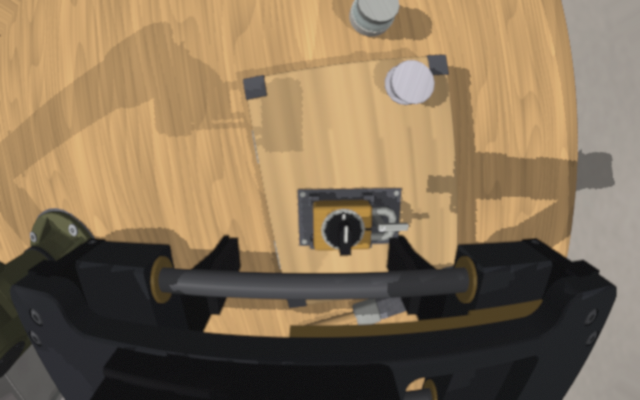

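The wrist view shows the lock at about (345,228), shackle to the right at (390,222), well clear of the spool and jar at the top. I'll enlarge it to pin down the bar.

Run:
```python
from h import *
im=cv2.imread('pics/w1.png')[180:265,285:415];cv2.imwrite('pics/c2.png',cv2.resize(im,None,fx=6,fy=6,interpolation=cv2.INTER_CUBIC))
```

```text
(no output)
```

View pics/c2.png

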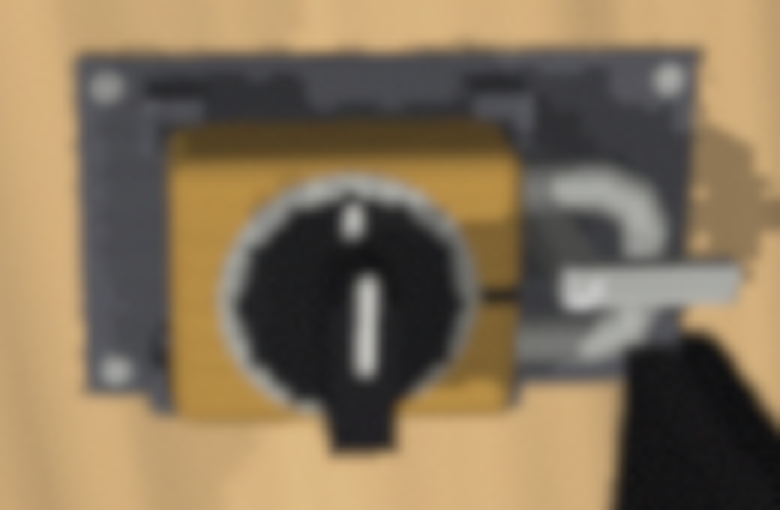

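Run:
```python
from h import *
import pickle
d=pickle.load(open('w1.pkl','rb'))
f=lambda x,y,z:onz(d,285+x/6,180+y/6,z)
b=[f(x,y,.112) for x,y in[(172,158),(520,158),(516,412),(172,416)]]
print(np.round(b,4),np.mean(b,0).round(4))
for i in range(4):
    e=b[(i+1)%4]-b[i];print(np.hypot(*e[:2]).round(4),np.arctan2(e[1],e[0]).round(3))
p=[f(x,y,.072) for x,y in[(108,88),(668,80),(115,371)]];print('plate yaw',np.arctan2(*(p[1]-p[0])[1::-1]))
disc=[f(x,y,.116) for x,y in[(218,297),(484,297)]];print('disc',np.mean(disc,0),np.linalg.norm(disc[1]-disc[0]))
for z in(.136,.141,.146):
    t=[f(x,y,z) for x,y in[(330,449),(397,449)]];n=[f(367,272,z),f(365,380,z)]
    print(z,np.linalg.norm(t[1]-t[0]).round(4),np.mean(t,0).round(4),np.round(n,4))
print(get_state()['position'])
```

```text
[[0.5117 0.0768 0.112 ]
 [0.5728 0.0675 0.112 ]
 [0.5677 0.0182 0.112 ]
 [0.5043 0.0277 0.112 ]] [0.5391 0.0476 0.112 ]
0.0618 -0.152
0.0495 -1.674
0.0641 2.993
0.0497 1.42
plate yaw -0.133830103092201
disc [0.53969655 0.0475576  0.116     ] 0.047756551092589604
0.136 0.0116 [0.5375 0.0273 0.136 ] [[0.5418 0.0596 0.136 ]
 [0.5392 0.0402 0.136 ]]
0.141 0.0114 [0.5373 0.0297 0.141 ] [[0.5415 0.0615 0.141 ]
 [0.539  0.0424 0.141 ]]
0.146 0.0112 [0.5371 0.0322 0.146 ] [[0.5412 0.0634 0.146 ]
 [0.5387 0.0447 0.146 ]]
[0.5139281  0.09441876 0.26256852]
```

```bash
python3 -m jog '[[12,-22,0,0],[25,-46,-10,0],[25.5,-47,-35,0],[25.5,-47,-65,0],[25.5,-47,-95,0],[25.5,-47,-120,0],[25.5,-47,-135,0],[25.5,-47,-139,0]]'
python3 -m jog '[[0,0,0,0],[0,0,0,0],[0,0,0,0],[0,0,0,0],[0,0,0,0],[0,0,0,0],[0,0,0,0],[0,0,0,0]]' -1 30
python3 - <<'E'
from h import *
snap('wrist','w2.png')
print(get_state()['torque'])
im=cv2.imread('pics/w2.png')[150:330,220:480];cv2.imwrite('pics/c3.png',cv2.resize(im,None,fx=3,fy=3,interpolation=cv2.INTER_CUBIC))
E
```

```text
time: 3.15
position: [0.5392, 0.0471, 0.1229]
tool_rot: [-2.383, -2.046, 0.002]
ft_force: [-0.4, -0.8, -0.2]
grip_width: 0.999
time: 4.15
position: [0.5395, 0.047, 0.1236]
tool_rot: [2.384, 2.046, -0.0]
ft_force: [0.4, 0.0, -1.2]
grip_width: 0.172
[ 0.1859138  -0.395217   -0.06873191]
```

View pics/c3.png

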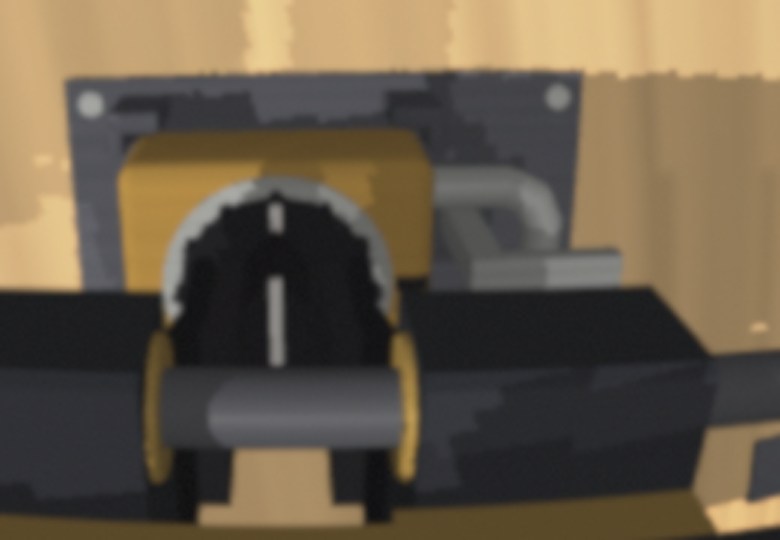

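The fingers hold the bar, with the nose and white line pointing up in the image (+y). Now I'll turn it clockwise by two notches, then one.

```bash
python3 -m jog '[[0,0,0,-0.13],[0,0,0,-0.26],[0,0,0,-0.39],[0,0,0,-0.52],[0,0,0,-0.65],[0,0,0,-0.78],[0,0,0,-0.91],[0,0,0,-1.05]]'
python3 -m jog '[[0,0,0,-0.1],[0,0,0,-0.2],[0,0,0,-0.3],[0,0,0,-0.4],[0,0,0,-0.48],[0,0,0,-0.525],[0,0,0,-0.525],[0,0,0,-0.525]]'
python3 - <<'E'
from h import *
snap('wrist','w3.png')
print(get_state()['torque'])
im=cv2.imread('pics/w3.png')[130:330,190:450];cv2.imwrite('pics/c4.png',cv2.resize(im,None,fx=3,fy=3,interpolation=cv2.INTER_CUBIC))
E
```

```text
time: 5.2
position: [0.5392, 0.0472, 0.1235]
tool_rot: [-3.089, -0.569, 0.001]
ft_force: [-2.3, 0.6, -0.0]
grip_width: 0.135
time: 6.2
position: [0.5392, 0.0472, 0.1235]
tool_rot: [-3.132, 0.244, 0.001]
ft_force: [-1.2, 1.0, 1.0]
grip_width: 0.131
[0.05805687 0.62837177 0.0075455 ]
```

View pics/c4.png

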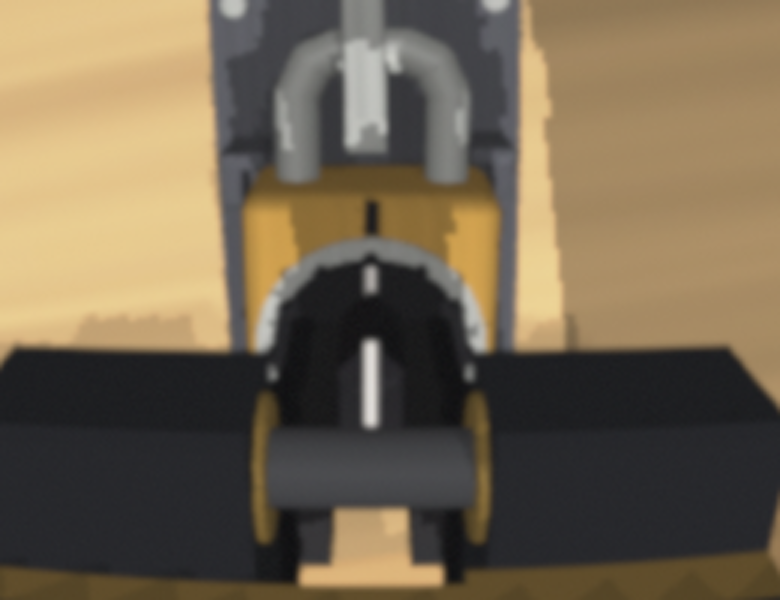

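The nose now points straight at the shackle and lines up with the body's index mark: notch line (370,280) against index (371,215). I'll release the bar and move over the shackle.

```bash
python3 -m jog '[[0,0,0,0],[0,0,0,0],[0,0,0,0],[0,0,0,0],[0,0,0,0],[0,0,3,0],[12,-2,5,0],[25,-4,5,0]]' 1 40
python3 -m jog '[[15,-2,0,0],[25.5,-3.5,0,0],[25.5,-3.5,-8,0],[25.5,-3.5,-18,0],[25.5,-3.5,-28,0],[25.5,-3.5,-38,0],[25.5,-3.5,-43,0],[25.5,-3.5,-45.5,0]]'
python3 - <<'E'
from h import *
snap('wrist','w4.png')
im=cv2.imread('pics/w4.png')[130:330,160:480];cv2.imwrite('pics/c5.png',cv2.resize(im,None,fx=2.4,fy=2.4,interpolation=cv2.INTER_CUBIC))
E
```

```text
time: 7.25
position: [0.5659, 0.043, 0.1291]
tool_rot: [-3.132, 0.245, -0.002]
ft_force: [0.3, 0.1, -0.0]
grip_width: 0.949
time: 8.25
position: [0.5899, 0.0396, 0.0828]
tool_rot: [3.132, -0.245, -0.0]
ft_force: [-0.5, 0.5, 0.5]
grip_width: 1.001
```

View pics/c5.png

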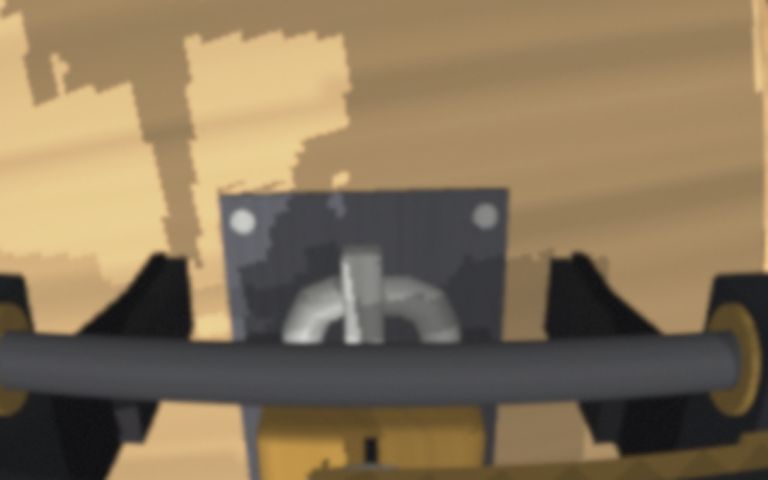

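The fingers stand either side of the U at (370,310), clear of the lugs. I'll close and pull along the lock's x.

```bash
python3 -m jog '[[0,0,0,0],[0,0,0,0],[0,0,0,0],[0,0,0,0],[0,0,0,0],[0,0,0,0],[0,0,0,0],[0,0,0,0]]' -1 40
python3 -m jog '[[4,-0.6,0,0],[8,-1.2,0,0],[12,-1.8,0,0],[16,-2.4,0,0],[20,-3,0,0],[23,-3.5,0,0],[25.5,-3.9,0,0],[26,-4,0,0]]'
```

```text
time: 9.3
position: [0.5901, 0.0394, 0.0831]
tool_rot: [3.132, -0.245, 0.0]
ft_force: [0.3, -0.2, -0.5]
grip_width: 0.436
time: 10.3
position: [0.6162, 0.0355, 0.083]
tool_rot: [3.132, -0.245, -0.0]
ft_force: [-3.1, -0.8, 0.7]
grip_width: 0.437
```

```bash
python3 -m jog '[[0.5,-0.1,0,0],[1,-0.15,0,0],[1.5,-0.2,0,0],[2,-0.3,0,0],[2,-0.3,0,0],[2,-0.3,0,0],[2,-0.3,0,0],[2,-0.3,0,0]]'
python3 -m jog '[[0,0,0,0],[0,0,0,0],[0,0,0,0],[0,0,0,0],[0,0,0,0],[0,0,0,0],[0,0,10,0],[0,0,30,0]]' 1 40
python3 -m jog '[[0,0,20,0],[0,0,45,0],[-15,2.5,60,0],[-35,5.5,60,0],[-55,8.5,60,0],[-65,10,60,0],[-65,10,60,0],[-65,10,60,0]]'
python3 - <<'E'
from h import *
import pickle
d=snap('wrist','w5.png');pickle.dump(d,open('w5.pkl','wb'))
im=cv2.imread('pics/w5.png')[130:330,160:480];cv2.imwrite('pics/c6.png',cv2.resize(im,None,fx=2.4,fy=2.4,interpolation=cv2.INTER_CUBIC))
E
```

```text
time: 11.3
position: [0.6166, 0.0356, 0.0825]
tool_rot: [-3.132, 0.244, 0.005]
ft_force: [-6.2, -0.6, 0.9]
grip_width: 0.439
time: 12.3
position: [0.6176, 0.0351, 0.1136]
tool_rot: [3.131, -0.245, -0.002]
ft_force: [0.1, -0.2, -0.3]
grip_width: 0.998
time: 13.3
position: [0.5538, 0.0451, 0.1735]
tool_rot: [3.132, -0.245, 0.002]
ft_force: [-0.8, -0.3, 0.1]
grip_width: 0.998
```

View pics/c6.png

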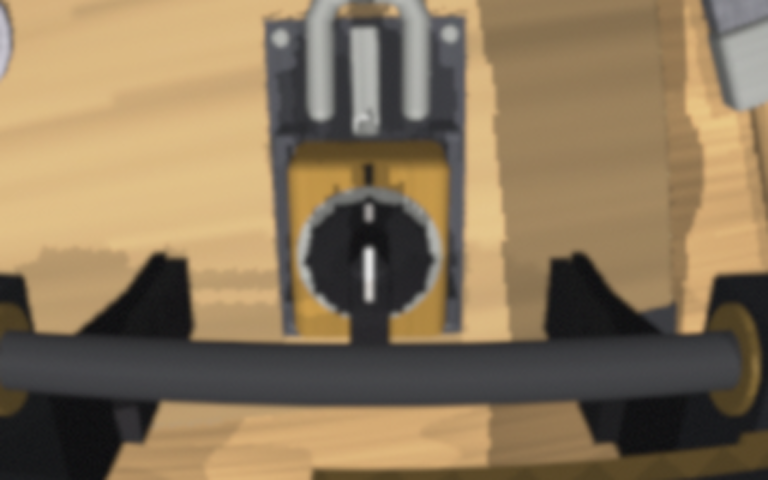

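The shackle is drawn out and its bow at (370,5) is clear of the bill end. The dial is still on 0 and the brush is unmoved. Next I'll grip the body across y.

```bash
python3 -m jog '[[-5,1,-5,0],[-9.5,1.6,-15,0],[-9.5,1.6,-35,0],[-9.5,1.6,-55,0],[-9.5,1.6,-70,0],[-9.5,1.6,-82,0],[-9.5,1.6,-89,0],[-9.5,1.6,-91,0]]' 1 55
python3 -m jog '[[0,0,0,0],[0,0,0,0],[0,0,0,0],[0,0,0,0],[0,0,0,0],[0,0,0,0],[0,0,0,0],[0,0,0,0]]' -1 55
```

```text
time: 14.35
position: [0.5435, 0.0468, 0.0818]
tool_rot: [3.132, -0.245, -0.0]
ft_force: [0.3, 0.2, 0.9]
grip_width: 0.997
time: 15.35
position: [0.5436, 0.0468, 0.0822]
tool_rot: [3.132, -0.245, 0.0]
ft_force: [-0.9, -0.4, 3.3]
grip_width: 0.595
```

```bash
python3 -m jog '[[0,0,2,0],[0,0,5,0],[0,0,9,0],[0,0,14,0],[0,0,20,0],[0,0,27,0],[0,0,35,0],[0,0,42,0]]'
python3 -m jog '[[0,0,10,0],[0,0,22,0],[0,0,36,0],[0,0,50,0],[0,0,64,0],[0,0,76,0],[0,0,82,0],[0,0,84,0]]'
python3 -m jog '[[0,0,0,0],[0,0,0,0],[0,0,0,0],[0,0,0,0],[0,0,0,0],[0,0,0,0],[0,0,0,0],[0,0,0,0]]'
python3 - <<'E'
from h import *
snap('wrist','w6.png');snap('side','s6.png')
a=cv2.imread('pics/w6.png')[100:350,160:480];b=cv2.imread('pics/s6.png')[100:350,200:450]
cv2.imwrite('pics/c7.png',cv2.resize(np.hstack([a,b]),None,fx=1.4,fy=1.4))
E
```

```text
time: 16.35
position: [0.5437, 0.0468, 0.1248]
tool_rot: [-3.132, 0.245, -0.001]
ft_force: [0.3, 0.0, -4.9]
grip_width: 0.598
time: 17.35
position: [0.5436, 0.0468, 0.2083]
tool_rot: [-3.132, 0.245, -0.0]
ft_force: [0.2, 0.4, -4.5]
grip_width: 0.594
time: 18.35
position: [0.5435, 0.0468, 0.2081]
tool_rot: [3.132, -0.245, -0.0]
ft_force: [-0.2, -0.5, -4.2]
grip_width: 0.598
```

View pics/c7.png

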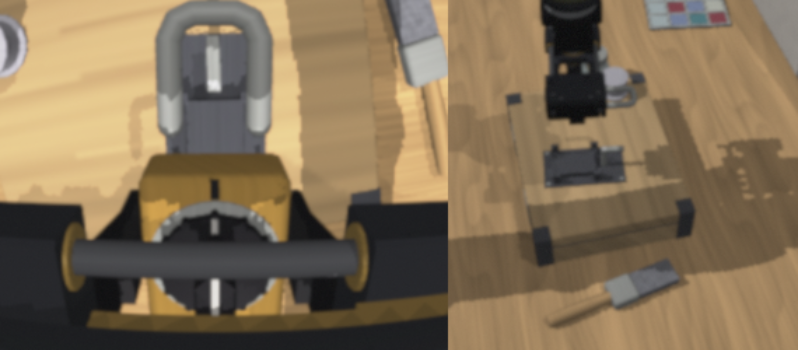

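The lock is up, level and open. The hasp below is empty, the spool and brush have not moved, and the wrist carries a steady 4.2–4.9 N, which fits the lock's weight. Handing in.

```bash
python3 -c "
from bench import *
print(close_job())"
```

```text
the job is handed in; nothing more can be done
None
```

I opened the padlock and lifted it off the keeper, then handed the job in at about 18.5 s of the 64 s allowed; no verdict is reported.

- **Dial:** I turned it clockwise three notches, from about 1.57 rad to 0. Afterwards its nose lined up with the body's index mark.
- **Shackle:** I pulled it about 26 mm, until the tool stopped moving and the force rose from about 3 to 6 N. The wrist picture then showed the bow clear of the bill.
- **Lift:** I gripped the body at 55 N and raised it 126 mm, putting its centre about 15 cm above the lid.

**Last checks:** The lock hung open, level and dial up, with the hasp empty below it. The wrist carried a steady 4.2–4.9 N, consistent with the lock's weight, and the gripper reading of about 52 mm matches the body's width. The parts of the spool and brush in view looked undisturbed. I did not check the jar separately at the end, but the arm never came near it. None of the checks failed. The one reading that disagreed was the first grip on the dial bar, about 15 mm at first and 11.5 mm after turning, against a nominal 12 mm.

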